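Pin and lock the manipulator sleeve on its boom

ROBOT

A 7-joint arm with a two-finger parallel gripper is mounted at the origin on the work surface. World frame = base frame: x ahead of the robot, y to its left, z up, the work surface at z = 0. Lengths are in mm, angles in degrees, forces in N, time in s.
With the tool pointing down it reaches from about 425 to 875 mm from the base axis. Payload 8.4 kg.
Tool frame: the origin (TCP) lies at the very end of the fingers, on their centre line; the grasp point (between the pads) lies 19 mm behind it (manip.hold_point_z is the distance from the TCP to the grasp point, in mm); z points along the fingers, y is the direction in which the jaws open and shut (so a half turn about z gives the same grasp; the last joint's range is limited). The gripper opens to 87 mm and grips with 3 to 60 N. Pads are 19 mm wide; open, the fingers measure 117 mm over their backs; the gripper's body (75 mm by 190 mm) begins 51 mm behind the grasp point.
Start: joints at [-81.2, 19.091, 2.286, 83.961, -0.768, 76.965, -3.352], TCP at [162.578, 629.311, 222.546] pointing down, gripper open.
Joint ranges: [-147.57, 147.57], [-21.85, 119.76], [-74.77, 79.35], [14.55, 137.4], [-85.83, 265.84], [4.83, 119.75], [-152.11, 152.11]. Speed limits (degrees/s): [127.2, 127.2, 159.86, 159.86, 180, 180, 180].

INTERFACE

Orientations are given as [roll, pitch, yaw] about the fixed x, y, z axes, in that order (R = Rz(yaw) Ry(pitch) Rx(roll)).
In Python, from plant import manip gives the robot as it stands.
- The arm moves only by the tool carry_out, never from a script. Its argument "steps" is text: rows parted by semicolons, each of 5 numbers parted by spaces: the shift along the tool's x, y, z in mm, then the turn about the tool's z in rad, then the closure, from 0 (fully open) to 1 (shut). A call has 1 to 10 rows; each row is the pose to reach, as a shift and turn from the pose commanded when the call began, along the tool's axes at that moment; what a row does not reach only later rows make up. A row lasts 1/12 s, in which the tool goes at most 41.7 mm and 7.16 degrees, less where a joint would pass 70% of its speed; a pose out of reach is approached as far as the arm can. A call with a gripper value outside its range is refused whole. The fingers move at their own pace and stop on an object; "force" is the grip in N (left out, the last holds). Time passes only in rows, so rows that repeat a pose let the fingers close. It gives the time, the measured TCP pose, the force and the opening at its end, in the units of the state.
- manip.get_obs(): the state, without advancing time (a new reading comes with each control period).
- manip.grab_frame(name): name is "scene" or "top" or "wrist"; returns a dict with "image" (400x640x3 uint8, red, green, blue), "range_z" (400x640 float32, mm along the optical axis (not along the pixel's ray), 0 where there is no reading), "camera_matrix" (3x3 intrinsics, pixels), "eye" and "rotation" of the camera in the world. Camera axes: x right, y up, looking along -z (the intrinsics and any distortion apply to the point x, -y, -z); pixel columns grow to the right and rows downward; lengths in mm; the calibration is good to about 2 mm. The wrist camera is an equidistant fisheye: a pixel r from the principal point sees the ray r / f radians off the axis. A picture is of the moment at which its call begins.
- manip.hand_in(): hands the job in, once; it reports no verdict.
The state is a dict: "time": time; "qpos": joint angles; "joint_vel": joint speeds; "joint_efforts": joint torques, N m; "ee_pos": TCP position; "eef_rot": TCP orientation; "wrist_force": force on the tool from outside, world axes, zero at the start; "torque": the same for the moment, N m; "gripper_width": opening from 0.0 (shut) to 1.0 (fully open).
Only numpy, scipy, OpenCV 4.12 (cv2) and the standard library are available. Lean on these libraries where they do the work, as an engineer would, in place of code of your own. Each camera call takes 0.05 s, during which the arm holds its last target. There are 200 camera calls.

TASK

The micromanipulator's sleeve hangs on the square boom of its stand, a little too far out, so that its hole and the boom's do not yet line up. Take the linchpin out of the drilled block, work it by feel down through sleeve and boom until its shoulder sits on the sleeve, then swing its sprung ring down past the open end of the sleeve until it snaps over the pin's lower end. Never force pin, sleeve or ring, and leave the other things on the bench alone.

Things in the scene. Friction and masses are not known exactly. Their poses are not given: they have to be found in the camera images.
- linchpin: Loose steel linchpin (80 g), upright in the block's hole. Origin: centre of the shoulder's underside (head 32 mm above it, shank 44 mm below). z up along the head. Head flat-sided, 14 mm along x, 18 along y, clear of the ring from 10 mm up. Shank 10 mm thick, 1.2 mm chamfer at its flat end; shoulder 18 mm wide. The ring is hinged 7 mm above the origin on an axis along y and opens towards the pin's -x.
- pin_tip (a point): The lower end of the linchpin's shank, 44 mm below the shoulder; 14 mm of shank stands out under the sleeve when the pin is home. With the two holes in line the boom's square end stands 7 mm out of the sleeve's open end.
- ring_hinge (a joint): Swing of the pin's ring (rad): 1.57 sticks out level to the pin's -x, 0 hangs straight under the tip, stop at -0.14. It stays where it is left. The ring is sprung: at about 0.1 its far side meets the tip, must be pushed 2 mm outwards over it (about 5 N at the far side, 8 N halfway up) and snaps past to its stop, where it is locked.
- ring_crown (a point): Middle of the ring's far side, 51 mm from the hinge. The ring is a loop of 4 mm wire, 56 mm wide over all from 15 to 35 mm from the hinge (48 mm clear inside) and 20 mm straight at the far side; it passes freely round the sleeve. Site's z axis points back to the hinge.
- sleeve_hole (a point): Mouth of the 11 mm hole in the sleeve's top face, z up, x along the boom: -x to the sleeve's open end (20 mm off), +x to the post. Sleeve: square tube 30 mm, wall 3 mm, sliding stiffly (3 N) on a 22 mm boom whose top is 4 mm below. The boom's own 11 mm hole is hidden and not measured: the sleeve sits 3 to 15 mm too far out (-x), so the pin lands on the boom until pin and sleeve are worked to +x.
- stand: Stand fixed to the bench: base plate 170 x 130 x 14 mm, round post 30 mm thick and 214 mm high with a black clamp, boom centre 150 mm above the bench, running to the stand's -x and carrying the sleeve, under whose post end, from 54 mm inboard of its hole, hangs a small black manipulator; its needle slopes down to end 75 mm below the sleeve, under the hole. Origin: under the post's axis, on the bench.
- park_block: Fixed aluminium bench block 60 x 90 x 48 mm with the hole that holds the pin (15 mm from its middle towards its -y) and two hex-key stubs, up to 26 mm high, at its +y end. Origin under its middle.
- dish: Bystander: closed glass culture dish, 62 mm wide, 15 mm high, origin under its centre. Leave alone.
- tip_box: Bystander: closed box of pipette tips, 82 x 120 x 52 mm, origin under its centre. Leave alone.
- medium: Bystander: amber bottle 62 mm wide, 120 mm high, origin under its centre. Leave alone.
- driver: Bystander: screwdriver 160 mm long lying on the bench. Leave alone.

How it is judged (in metres and radians):
On the way, in this order (a step that is already met when the one before it is completed fails the run):
1. the pin is home: its shoulder sits on the sleeve, ring still open (z of linchpin in the frame of sleeve_hole below 0.0025 m and horizontal distance between linchpin and sleeve_hole below 0.003 m and angle between linchpin's own z axis and vertical below 0.08 rad and value of joint ring_hinge above 0.3 rad), for 0.2 s.
2. the ring has snapped past the pin's end (value of joint ring_hinge below -0.07 rad), for 0.2 s.
At the end, for the whole second after the job is handed in: the pin's shoulder is within 2.5 mm of the sleeve's top face, the pin within 3 mm of the hole's centre and upright within 0.08 rad, its ring snapped past the pin's end (ring_hinge below -0.07 rad), everything released and at rest (z of linchpin in the frame of sleeve_hole below 0.0025 m and horizontal distance between linchpin and sleeve_hole below 0.003 m and angle between linchpin's own z axis and vertical below 0.08 rad and value of joint ring_hinge below -0.07 rad and linear speed of linchpin below 0.01 m/s); the robot touches nothing.
It fails at once if pin or ring forced against the sleeve, boom or stand with more than 30 N (contact force between linchpin and stand above 30 N).
It fails at once if a bystander is shifted by more than 20 mm (distance of any of dish, tip_box, medium, driver from where it was at the start of the episode above 0.02 m).
It also fails if it takes over 70 s, if anything falls off the work surface, if the arm or the gripper's body presses on something with over 40 N, if the wrist force passes 120 N, or if a joint passes its speed limit or range.

## Working session

There is one attempt and no reset: what is moved stays moved. The work goes in short steps, Python scripts to look and compute and a tool call to move; the robot and the scene stay as the last step left them, time stands still between calls to the robot, and variables do not carry over. Pictures are saved under pics/ and viewed, about 8 in all and at most 12, crops included, and the job is handed in when it is done.

Besides the shell and the picture viewer there is one more tool, called after ">>>" as name(argument=value, ...) on one line, values as JSON. carry_out: Moves the arm, as the interface text tells. Its arguments: {"type":"object","properties":{"steps":{"type":"string"},"force":{"type":"number"}},"required":["steps"]}

```bash
mkdir -p pics; ls; cat > h.py <<'E'
import numpy as np, cv2
from plant import manip
def grab(n,f=None):
    d=manip.grab_frame(n)
    if f: cv2.imwrite('pics/'+f,d['image'][:,:,::-1])
    np.savez('/tmp/'+n+'.npz',**{k:np.array(v) for k,v in d.items()})
    return d
def pts(d):  # pinhole depth -> world points HxWx3
    K=np.array(d['camera_matrix']);z=np.array(d['range_z'],float)
    v,u=np.mgrid[:z.shape[0],:z.shape[1]]
    p=np.stack([(u-K[0,2])/K[0,0]*z,-(v-K[1,2])/K[1,1]*z,-z],-1)
    return p@np.array(d['rotation']).T+np.array(d['eye'])
E
python3 - <<'E'
from h import *
print(manip.get_obs(), manip.hold_point_z)
for n in('scene','top'):
    d=grab(n,n+'0.png'); print(n,d['camera_matrix'],d['eye'],d['rotation'])
a=cv2.imread('pics/scene0.png');b=cv2.imread('pics/top0.png')
E
```

```text
pics
{'time': 0.0, 'qpos': array([-81.19927122,  19.13192439,   2.28268041,  84.01284681,
        -0.76886473,  76.9649034 ,  -3.35215041]), 'joint_vel': array([ 0.15228263, -0.02106707,  0.00806106,  0.04352067,  0.08125144,
        0.05778538,  0.07885127]), 'joint_efforts': array([ 2.73924607e-04, -6.56370735e+01,  1.33512966e+00, -4.03795373e+01,
       -5.98621485e-02,  4.48471110e-02,  1.45001468e-04]), 'ee_pos': array([162.45841643, 628.87183213, 221.64166321]), 'eef_rot': array([-1.79905658e+02,  4.71885808e-03,  1.65515743e+02]), 'wrist_force': array([-1.03846738,  0.46690505, -0.08730161]), 'torque': array([ 0.03749628,  0.05470582, -0.01908013]), 'gripper_width': 1.0015170453138602} 18.700000000000003
scene [[469.29593875   0.         321.79680877]
 [  0.         469.29593875 199.99683836]
 [  0.           0.           1.        ]] [1131.60613609  153.36142582  800.55181723] [ 39.94037217  -0.87982642 110.3118789 ]
top [[441.91180867   0.         323.64760037]
 [  0.         441.91180867 199.61806573]
 [  0.           0.           1.        ]] [452.1036921  -50.67590105 895.96530237] [  9.67046623   0.71483923 -89.73782734]
```

```bash
python3 - <<'E'
s=open('h.py').read()
s=s.replace("import numpy as np, cv2","import numpy as np, cv2\nfrom scipy.spatial.transform import Rotation as Ro\nrot=lambda r: Ro.from_euler('xyz',r,degrees=True).as_matrix()")
s=s.replace("p@np.array(d['rotation']).T","p@rot(d['rotation']).T")
open('h.py','w').write(s)
E
python3 - <<'E'
from h import *
for n in('scene','top'):
    d=np.load('/tmp/'+n+'.npz'); p=pts(d)
    print(n); 
    for v in range(20,400,45): print([tuple(p[v,u].round().astype(int).tolist()) for u in range(20,640,75)])
E
```

```text
scene
[(138, -1238, -1), (73, -991, 17), (-38, -791, 1), (-124, -564, 3), (-223, -341, -1), (63, -42, 208), (-401, 120, 3), (-501, 354, -1), (-388, 538, 96)]
[(453, -877, 118), (255, -860, -2), (180, -655, 2), (96, -456, -1), (20, -251, 2), (73, -24, 92), (-147, 160, 0), (-229, 369, 0), (-287, 572, 14)]
[(495, -909, 1), (425, -728, 1), (353, -547, 0), (281, -365, 0), (207, -181, -1), (135, 5, -1), (62, 193, -1), (-12, 382, -1), (-87, 572, -1)]
[(625, -790, -1), (561, -624, -1), (496, -458, -1), (434, -289, 2), (370, -120, 3), (302, 49, 1), (235, 220, 0), (171, 391, 2), (102, 565, 1)]
[(737, -687, 0), (679, -533, 2), (619, -381, 0), (561, -226, 1), (622, -28, 155), (579, 99, 161), (379, 242, 0), (319, 400, 0), (261, 558, 3)]
[(832, -599, 1), (777, -459, 0), (725, -314, 3), (669, -173, 2), (616, -28, 4), (567, 116, 13), (503, 261, 1), (446, 408, 0), (391, 555, 1)]
[(913, -525, 0), (863, -392, 1), (812, -261, -1), (762, -127, 0), (710, 7, -1), (660, 142, 1), (608, 277, 0), (557, 413, 1), (504, 551, -1)]
[(984, -459, 0), (938, -334, 2), (891, -211, 1), (843, -87, -1), (796, 39, 0), (748,
[... 835 characters left out ...]
(603, 434, 0), (603, 278, 2), (576, 92, 162), (604, -31, 2), (604, -185, -1), (605, -338, 1), (605, -491, 1), (606, -644, -2)]
[(509, 581, -2), (510, 425, 1), (511, 273, 0), (510, 118, 12), (512, -32, 0), (512, -184, -2), (513, -334, -1), (513, -483, 1), (514, -633, 1)]
[(420, 568, 2), (420, 419, -2), (421, 267, -1), (422, 117, 1), (423, -33, 25), (423, -181, 2), (424, -329, 2), (425, -476, 1), (425, -624, 0)]
[(333, 558, 1), (334, 408, 3), (335, 261, 1), (335, 114, -2), (336, -33, 1), (337, -179, 0), (338, -325, 0), (339, -470, 1), (340, -614, 1)]
[(249, 547, 2), (249, 403, -1), (250, 257, -3), (252, 111, 3), (253, -33, -1), (253, -178, -2), (255, -321, 0), (256, -464, -2), (257, -606, -1)]
```

View pics/scene0.png

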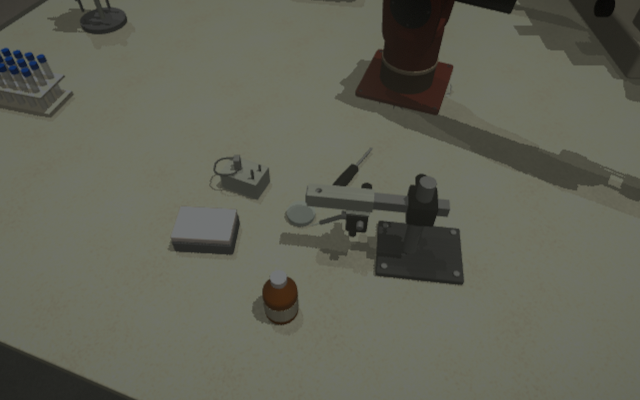

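View pics/top0.png

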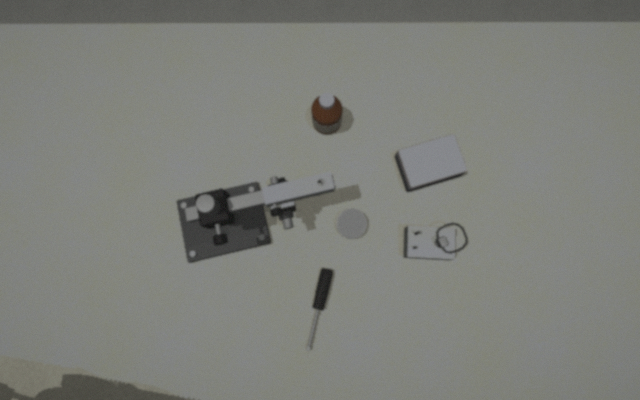

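The scene view shows the ring and pin in the block near (240,170), the sleeve from (308,195) to (372,200) with its hole at (319,190), and the post at (425,200). The top view shows the hole near (321,182), the sleeve end at (333,182), the pin near (443,240) and the ring opening to the right (world -y). The stubs are at (417,232) and (416,247).

```bash
python3 - <<'E'
from h import *
def cast(d,u,v,z):
    K=d['camera_matrix'];r=rot(d['rotation'])@np.array([(u-K[0,2])/K[0,0],-(v-K[1,2])/K[1,1],-1]);e=d['eye']
    return (e+r*(z-e[2])/r[2]).round(1)
t=np.load('/tmp/top.npz');s=np.load('/tmp/scene.npz')
p=pts(t);g=cv2.cvtColor(t['image'],7)
# sleeve top
m=((p[...,2]>157)&(p[...,2]<175)&(p[...,1]<150)&(p[...,0]>500)).astype(np.uint8)
n,l,st,c=cv2.connectedComponentsWithStats(m)
for i in range(1,n):
    if st[i,4]>60:
        q=np.argwhere(l==i)[:,::-1].astype(np.float32);R=cv2.minAreaRect(q);print('comp',st[i],R,np.median(p[l==i][:,2]))
        for b in cv2.boxPoints(R): print('  corner',b,cast(t,*b,165))
print(g[172:194,308:338])
print(g[228:252,432:456])
print('hole',cast(t,321,182,165)); print('head',cast(t,443,240,80))
q=p[220:265,400:470].reshape(-1,3);q=q[(q[:,2]>43)&(q[:,2]<53)];R=cv2.minAreaRect(q[:,:2].astype(np.float32));print('block',R,cv2.boxPoints(R))
q=p[215:265,400:475].reshape(-1,3);q=q[q[:,2]>70];print('head pts',len(q),q.round().tolist()[:20])
a=cv2.resize(t['image'][212:268,398:474],None,fx=7,fy=7,interpolation=2);b=cv2.resize(t['image'][160:216,260:345],None,fx=7,fy=7,interpolation=2)
o=np.zeros((800-16,600,3),np.uint8);o[:392,:532]=a;o[392:,:595]=b
cv2.imwrite('pics/crop1.png',cv2.resize(o,(450,588))[:,:,::-1]*1)
E
```

```text
comp [ 208  171  128   74 2297] ((270.815185546875, 201.6346893310547), (53.903480529785156, 133.01902770996094), 74.47589111328125) 164.75465652856906
  corner [199.51862 193.46706] [586.6 168.6 165. ]
  corner [327.6848  157.86534] [648.9 -47.5 165. ]
  corner [342.11176 209.80232] [559.4 -71.9 165. ]
  corner [213.94556 245.40404] [499.4 140.1 165. ]
[[134 133 135 135 135 133 134 137 136 132 133 133 134 136 136 133 135 135
  134 137 136 136 137 133 138 136 135 134 134 136]
 [135 133 134 135 133 133 135 130 133 133 136 135 133 135 134 140 135 135
  136 135 138 136 136 132 131 133 134 135 133 135]
 [136 135 135 133 135 133 135 133 136 134 134 134 134 136 138 136 135 137
  135 136 134 132 135 130 126 129 132 132 135 134]
 [132 135 133 132 132 134 133 136 136 135 134 137 135 136 135 137 134 138
  133 135 137 133 132 121 117 127 131 135 135 135]
 [136 134 135 136 134 132 137 134 133 137 134 135 132 137 134 136 136 135
  134 135 133 134 133 122 113 120 134 134 134 134]
 [132 136 134 135 136 135 136 135 135 135 136 133 133 132 137 136 135 137
  138 137 137 135 135 125 115 117 132 134 134
[... 4467 characters left out ...]
.3 -259.6   80. ]
block ((518.6984252929688, -254.63722229003906), (110.92606353759766, 68.4258804321289), 87.20930480957031) [[ 481.8257  -308.36874]
 [ 550.1704  -311.70023]
 [ 555.57117 -200.9057 ]
 [ 487.22644 -197.57422]]
head pts 106 [[452.0, -51.0, 896.0], [452.0, -51.0, 896.0], [452.0, -51.0, 896.0], [452.0, -51.0, 896.0], [452.0, -51.0, 896.0], [533.0, -213.0, 76.0], [533.0, -215.0, 75.0], [533.0, -217.0, 74.0], [531.0, -213.0, 75.0], [532.0, -216.0, 73.0], [532.0, -218.0, 71.0], [452.0, -51.0, 896.0], [530.0, -213.0, 75.0], [530.0, -215.0, 74.0], [524.0, -260.0, 72.0], [524.0, -260.0, 78.0], [524.0, -262.0, 80.0], [522.0, -254.0, 80.0], [522.0, -257.0, 79.0], [522.0, -258.0, 80.0]]
```

View pics/crop1.png

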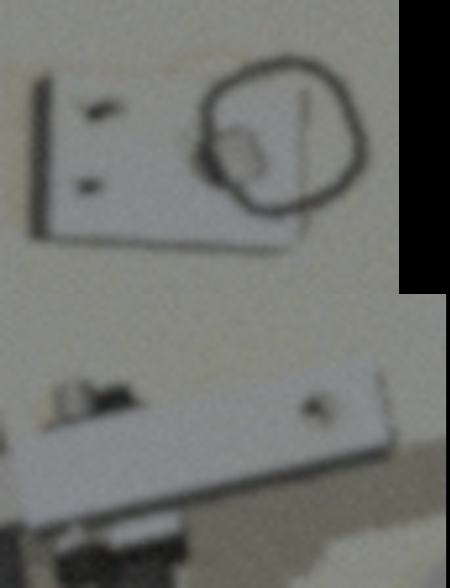

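Top of the crop: head at about (240,155), turned, with the ring centred at (285,137) and pointing right and slightly up. Bottom: hole at (320,408), sleeve end at (385,410). Next I work out the pin and sleeve yaws.

```bash
cat >> h.py <<'E'
def cast(d,u,v,z):
    K=d['camera_matrix'];u=np.asarray(u,float);v=np.asarray(v,float)
    r=np.stack([(u-K[0,2])/K[0,0],-(v-K[1,2])/K[1,1],-np.ones_like(u)],-1)@rot(d['rotation']).T;e=np.array(d['eye'])
    return e+r*((z-e[2])/r[...,2])[...,None]
E
python3 - <<'E'
from h import *
t=np.load('/tmp/top.npz');p=pts(t);g=cv2.cvtColor(t['image'],7).astype(int)
# head: depth 75-85 near
X,Y,Z=p[...,0],p[...,1],p[...,2]
m=(abs(X-515)<25)&(abs(Y+260)<22)&(Z>75)&(Z<86)
v,u=np.nonzero(m);q=cast(t,u,v,80.)[:,:2];print('head',m.sum(),q.mean(0),cv2.minAreaRect(q.astype(np.float32)))
# ring: dark thin pixels
bh=cv2.morphologyEx(g.astype(np.uint8),cv2.MORPH_BLACKHAT,np.ones((9,9)))
mm=np.zeros_like(bh);mm[218:258,432:472]=bh[218:258,432:472]>22
n,l,st,c=cv2.connectedComponentsWithStats(mm)
i=1+np.argmax(st[1:,4]);v,u=np.nonzero(l==i);q=cast(t,u,v,55.)[:,:2].astype(np.float32)
hull=cv2.convexHull(q);print('ring',st[i],cv2.minAreaRect(hull),cv2.minEnclosingCircle(hull)[0],q.min(0),q.max(0))
# sleeve: bright top, long edges via depth
m=(Z>159)&(Z<171)&(Y<25)&(Y>-45)&(X>560)&(X<640)
mids=[]
for k in range(272,330,3):
    c=[r for r in range(165,215) if m[r,k]]
    if c: mids.append((k,min(c),max(c)))
mids=np.array(mids)
for j in(1,2):
    w=cast(t,mids[:,0],mids[:,j],165.);f=np.polyfit(w[:,1],w[:,0],1);print('edge',f,'at hole',np.polyval(f,-36.4),np.degrees(np.arctan(f[0])))
s=np.load('/tmp/scene.npz');print('scene hole',cast(s,319.,190.,165.))
gs=cv2.cvtColor(s['image'],7);print(gs[184:196,312:328])
E
```

```text
head 75 [ 514.19145728 -258.65797359] ((514.2266235351562, -258.73162841796875), (17.299543380737305, 14.140389442443848), 19.844919204711914)
ring [434 222  35  34 332] ((522.8175659179688, -281.8004455566406), (60.134979248046875, 61.649566650390625), 44.18865966796875) (521.557373046875, -280.92535400390625) [ 490.17133 -313.2043 ] [ 552.6795  -248.88669]
edge [-2.39187387e-01  6.13100045e+02] at hole 621.8064661600781 -13.451701611072718
edge [-2.41082332e-01  5.82987718e+02] at hole 591.7631145604308 -13.55435451863189
scene hole [608.90210334 -35.0724115  165.        ]
[[106 106 106 106 106 106 107 107 107 107 107 108 108 109 110 109]
 [105 105 105 105 104 104 104 104 104 105 104 104 104 106 106 105]
 [106 104 105 104 104 104 104 104 104 104 103 103 103 104 103 103]
 [106 106 106 106 104 102  98  99 101 102 103 103 104 104 104 103]
 [106 106 105 104  95  84  79  79  81  95 103 104 104 105 104 104]
 [107 106 105  97  83  75  75  66  59  74  96 103 105 104 105 104]
 [106 105 105  89  83  84  78  63  53  60  93 104 105 105 105 105]
 [105 105 105  94  90  80  64  51  52  73  97 104 104 104 105 105]
 [107 106 106 104 100  88  74  68  80  96 103 104 104 104 103 104]
 [108 107 107 107 106 103  97  95 103 106 106 105 105 105 104 103]
 [108 108 107 108 108 107 107 106 107 107 106 105 106 105 106 105]
 [ 95  96 100 101 101 105 106 107 106 106 106 106 106 106 105 106]]
```

Head measures 17.3 x 14.1 mm at (514,-259) and pin x yaw is about 110°, matching the ring direction. Sleeve is 29 mm wide with +x yaw about 103.5°, and both views put the hole near (607.5,-36). These fit the given sizes, so I move now.

```bash
cat >> h.py <<'E'
def rel(*targets):  # each (x,y,z[,yaw]) world, from the measured pose
    o=manip.get_obs();R=rot(o['eef_rot']);y0=o['eef_rot'][2]
    print('t',round(o['time'],2),'at',o['ee_pos'].round(1),'rpy',o['eef_rot'].round(2),'F',o['wrist_force'].round(1),'w',round(o['gripper_width']*87,1),'q',o['qpos'].round(0))
    for T in targets:
        s=R.T@(np.array(T[:3])-o['ee_pos']);tu=0 if len(T)<4 else -np.radians((T[3]-y0+180)%360-180)
        print('  to',T,'shift',s.round(1),'turn',round(tu,3))
E
python3 -c "
from h import *
rel((500,300,300,180),(540,-60,300,199.8),(514.2,-258.7,160,199.8))"
```

```text
t 0.1 at [162.5 628.9 221.7] rpy [-1.7992e+02  1.0000e-02  1.6551e+02] F [-0.3  0.7 -1. ] w 87.0 q [-81.  19.   2.  84.  -1.  77.  -3.]
  to (500, 300, 300, 180) shift [-409.  -234.2  -77.9] turn -0.253
  to (540, -60, 300, 199.8) shift [-537.8 -572.7  -77.4] turn -0.598
  to (514.2, -258.7, 160, 199.8) shift [-562.5 -771.3   62.9] turn -0.598
```

>>> carry_out(steps="-409 -234 -78 -0.25 0.5;-409 -234 -78 -0.25 0.5;-409 -234 -78 -0.25 0.5;-409 -234 -78 -0.25 0.5;-409 -234 -78 -0.25 0.5;-409 -234 -78 -0.25 0.5;-409 -234 -78 -0.25 0.5;-409 -234 -78 -0.25 0.5;-409 -234 -78 -0.25 0.5;-409 -234 -78 -0.25 0.5")

```text
time: 0.93
ee_pos: [457.9, 340.6, 290.8]
eef_rot: [-180.0, -0.0, 179.8]
wrist_force: [-0.4, 0.9, 1.0]
gripper_width: 0.505
```

```bash
python3 -c "
from h import *
rel((500,300,300,180),(540,-60,300,199.8),(514.2,-258.7,160,199.8))"
```

```text
t 0.93 at [457.9 340.6 290.8] rpy [-1.8000e+02 -1.0000e-02  1.7984e+02] F [-0.4  0.9  1. ] w 43.9 q [-54.   8.  15.  90.  -2.  82.  51.]
  to (500, 300, 300, 180) shift [-42.2 -40.5  -9.2] turn -0.003
  to (540, -60, 300, 199.8) shift [ -83.2 -400.4   -9.2] turn -0.348
  to (514.2, -258.7, 160, 199.8) shift [ -57.9 -599.2  130.8] turn -0.348
```

>>> carry_out(steps="-83 -400 -9 -0.35 0.5;-83 -400 -9 -0.35 0.5;-83 -400 -9 -0.35 0.5;-83 -400 -9 -0.35 0.5;-83 -400 -9 -0.35 0.5;-83 -400 -9 -0.35 0.5;-83 -400 -9 -0.35 0.5;-83 -400 -9 -0.35 0.5;-83 -400 -9 -0.35 0.5;-83 -400 -9 -0.35 0.5")

```text
time: 1.77
ee_pos: [538.6, -61.0, 299.7]
eef_rot: [-180.0, 0.0, -160.2]
wrist_force: [1.5, 0.2, 0.1]
gripper_width: 0.502
```

```bash
python3 -c "
from h import *
d=grab('wrist','w1.png');print(d['camera_matrix'],d['eye'],d['rotation'])
rel((514.2,-258.7,160,199.8))"
```

```text
[[309.70691629   0.         322.86023698]
 [  0.         309.70691629 199.35230256]
 [  0.           0.           1.        ]] [470.66302229 -85.30037545 461.96377674] [-1.53345133e+01  5.17757217e-02  1.09832283e+02]
t 1.82 at [538.9 -68.6 300. ] rpy [-179.8     0.   -160.62] F [-1.8 -5.2  0. ] w 43.0 q [-30.   4.  34.  93.  -2.  83. 114.]
  to (514.2, -258.7, 160, 199.8) shift [  86.4 -170.6  140.6] turn -0.007
```

View pics/w1.png

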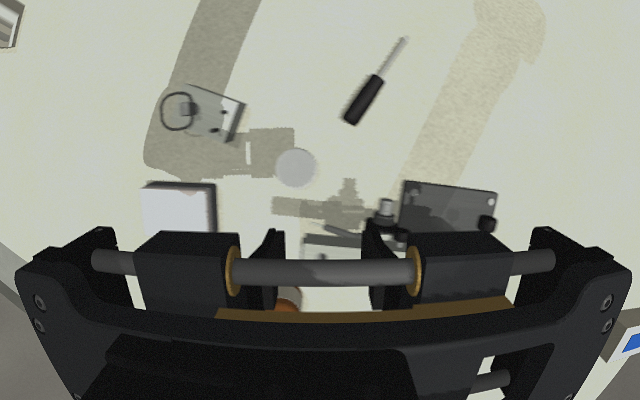

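The wrist view shows the block with pin and ring at (190,110), dish at (295,167), driver at (365,95), stand base at (450,205). Gripper rods cover the lower half, but the area under the TCP is visible from row ~235 up. Next I hover over the pin.

>>> carry_out(steps="86 -171 141 -0.007 0.5;86 -171 141 -0.007 0.5;86 -171 141 -0.007 0.5;86 -171 141 -0.007 0.5;86 -171 141 -0.007 0.5;86 -171 141 -0.007 0.5;86 -171 141 -0.007 0.5;86 -171 141 -0.007 0.5;86 -171 141 -0.007 0.5")

```text
time: 2.57
ee_pos: [516.4, -247.3, 158.6]
eef_rot: [180.0, -0.0, -159.7]
wrist_force: [0.1, -0.7, 0.1]
gripper_width: 0.504
```

```bash
cat >> h.py <<'E'
def wpts(d):  # fisheye depth -> world points; range_z along axis
    K=np.array(d['camera_matrix']);z=np.array(d['range_z'],float)
    v,u=np.mgrid[:z.shape[0],:z.shape[1]]
    return wray(d,u,v)*z[...,None]@rot(d['rotation']).T+np.array(d['eye'])
def wray(d,u,v):  # camera-frame ray with unit depth
    K=np.array(d['camera_matrix']);x=(np.asarray(u,float)-K[0,2])/K[0,0];y=(np.asarray(v,float)-K[1,2])/K[1,1]
    r=np.hypot(x,y)+1e-9;k=np.tan(r)/r
    return np.stack([x*k,-y*k,-np.ones_like(x)],-1)
def wcast(d,u,v,z):
    r=wray(d,u,v)@rot(d['rotation']).T;e=np.array(d['eye'])
    return e+r*((z-e[2])/r[...,2])[...,None]
E
python3 - <<'E'
from h import *
d=grab('wrist','w2.png')
p=wpts(d);X,Y,Z=[p[...,i] for i in range(3)]
print('bench z',np.median(Z[20:60,300:340]))
m=(abs(X-514)<25)&(abs(Y+259)<25)&(Z>75)&(Z<86)
v,u=np.nonzero(m);print(m.sum(),u.min(),u.max(),v.min(),v.max())
q=wcast(d,u,v,80.)[:,:2];print('head',q.mean(0),cv2.minAreaRect(q.astype(np.float32)))
m=(abs(X-514)<100)&(abs(Y+259)<100)&(Z>40)&(Z<53);q=p[m][:,:2];print('block',cv2.minAreaRect(q.astype(np.float32)))
rel((514.2,-258.7,59.5,199.8))
E
```

```text
bench z 0.09642535240911343
376 300 317 188 210
head [ 514.42135934 -260.12318425] ((514.4490356445312, -260.2751159667969), (18.41649627685547, 13.714051246643066), 20.274425506591797)
block ((518.506103515625, -255.51231384277344), (112.33746337890625, 67.63951110839844), 87.39183807373047)
t 2.62 at [ 516.9 -246.8  159. ] rpy [ 1.7999e+02  4.0000e-02 -1.5963e+02] F [ 0.7 -0.1 -0. ] w 43.4 q [-14.  15.  41. 101. -11.  68. 141.]
  to (514.2, -258.7, 59.5, 199.8) shift [  6.7 -10.2  99.5] turn 0.01
```

View pics/w2.png

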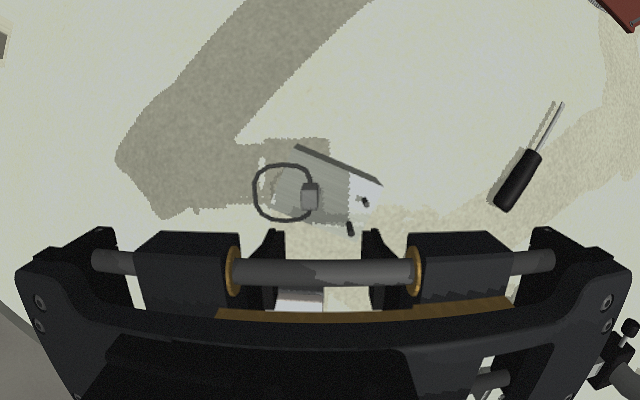

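Pin head at (308,197), ring pointing left, stubs at (350,228) and (364,201). The depth measurement agrees at (514.4,-260.2).

>>> carry_out(steps="7 -11.7 30 0 0.5;7 -11.7 30 0 0.5;7 -11.7 30 0 0.5;7 -11.7 30 0 0.5;7 -11.7 30 0 0.5")

```text
time: 3.03
ee_pos: [514.8, -260.5, 130.0]
eef_rot: [-180.0, 0.1, -159.6]
wrist_force: [-0.5, -0.2, 0.6]
gripper_width: 0.5
```

```bash
python3 -c "
from h import *
rel((514.4,-260.2,59.5,200.2))"
```

```text
t 3.03 at [ 514.8 -260.5  130. ] rpy [-1.7996e+02  1.0000e-01 -1.5963e+02] F [-0.5 -0.2  0.6] w 43.5 q [-12.  17.  41. 103. -12.  65. 144.]
  to (514.4, -260.2, 59.5, 200.2) shift [ 0.4  0.5 70.5] turn 0.003
```

>>> carry_out(steps="0.4 0.5 30 0 0.5;0.4 0.5 60 0 0.5;0.4 0.5 70.5 0 0.5;0.4 0.5 70.5 0 0.5;0.4 0.5 70.5 0 0.5")

```text
time: 3.45
ee_pos: [513.5, -261.0, 59.1]
eef_rot: [-180.0, 0.0, -159.7]
wrist_force: [0.4, -0.3, -0.9]
gripper_width: 0.501
```

>>> carry_out(steps="0 0 0 0 0.9;0 0 0 0 0.9;0 0 0 0 0.9;0 0 0 0 0.9;0 0 0 0 0.9;0 0 0 0 0.9", force=30)

```text
time: 3.95
ee_pos: [513.3, -261.0, 58.4]
eef_rot: [-180.0, 0.0, -159.7]
wrist_force: [-0.2, 0.8, 3.2]
gripper_width: 0.157
```

```bash
python3 -c "
from h import *
rel((514.4,-260.2,59.5,200.2))"
```

```text
t 3.95 at [ 513.3 -261.    58.4] rpy [-1.7999e+02  2.0000e-02 -1.5971e+02] F [-0.2  0.8  3.2] w 13.7 q [-10.  22.  39. 106. -16.  57. 147.]
  to (514.4, -260.2, 59.5, 200.2) shift [-1.3  0.3 -1.1] turn 0.002
```

>>> carry_out(steps="0 0 -8 0 0.9;0 0 -20 0 0.9;0 0 -40 0 0.9;0 0 -60 0 0.9;0 0 -90 0 0.9;0 0 -120 0 0.9;0 0 -150 0 0.9;0 0 -185 0 0.9;0 0 -185 0 0.9")

```text
time: 4.7
ee_pos: [515.2, -262.9, 250.9]
eef_rot: [-179.7, 0.4, -159.8]
wrist_force: [0.1, -0.3, -0.3]
gripper_width: 0.156
```

```bash
python3 - <<'E'
from h import *
d=grab('wrist','w3.png')
p=wpts(d)
ax=np.array([-.233,.972])
h=np.array([607.5,-36.]);u=np.array([.233,-.972])
rel((*(h+0*u),232,193.5))
E
```

```text
t 4.75 at [ 514.5 -262.3  247.8] rpy [-179.78    0.32 -159.74] F [ 0.4  0.3 -2.3] w 13.7 q [-14.  11.  43.  94.  -8.  77. 140.]
  to (np.float64(607.5), np.float64(-36.0), 232, 193.5) shift [-165.5  180.1   16. ] turn 0.118
```

View pics/w3.png

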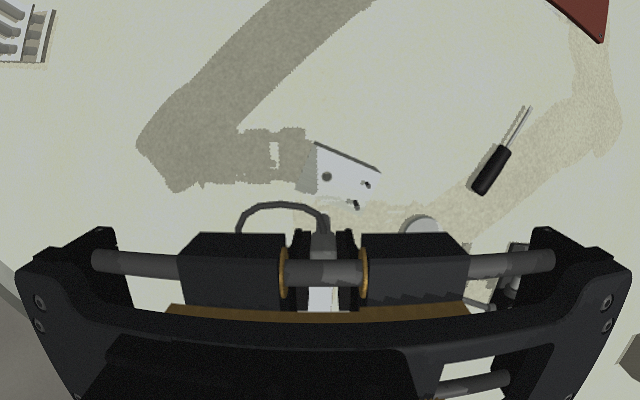

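Pin is held upright, with its ring to the left at (280,210) and the block hole empty at (326,176). Next is a look at the hole from 60 mm out along the boom.

```bash
python3 -c "
from h import *
rel((621.5,-94.3,250,193.5))"
```

```text
t 4.75 at [ 514.5 -262.3  247.8] rpy [-179.78    0.32 -159.74] F [ 0.4  0.3 -2.3] w 13.7 q [-14.  11.  43.  94.  -8.  77. 140.]
  to (621.5, -94.3, 250, 193.5) shift [-158.6  120.5   -1.8] turn 0.118
```

>>> carry_out(steps="-30 23 -1 0.05 0.9;-65 50 -2 0.1 0.9;-98 75 -2 0.118 0.9;-130 99 -2 0.118 0.9;-150 114 -2 0.118 0.9;-158.6 120.5 -2 0.118 0.9;-158.6 120.5 -2 0.118 0.9;-158.6 120.5 -2 0.118 0.9;-158.6 120.5 -2 0.118 0.9")

```text
time: 5.5
ee_pos: [619.0, -95.3, 245.2]
eef_rot: [-180.0, -0.0, -166.6]
wrist_force: [-0.1, -0.2, -0.7]
gripper_width: 0.156
```

```bash
python3 - <<'E'
from h import *
d=grab('wrist','w4.png');p=wpts(d);X,Y,Z=[p[...,i] for i in range(3)]
rel((607.5,-36,232,193.5))
m=(Z>160)&(Z<170)&(Y>-70)&(Y<30)&(abs(X-605)<40)
print('sleeve z',np.median(Z[m]));v,u=np.nonzero(m);q=wcast(d,u,v,165.)[:,:2].astype(np.float32);print(len(q),cv2.minAreaRect(q))
g=cv2.cvtColor(d['image'],7)
box=(slice(v.min(),v.max()+1),slice(u.min(),u.max()+1));print(v.min(),v.max(),u.min(),u.max())
cv2.imwrite('pics/w4c.png',cv2.resize(d['image'][160:300,280:480],None,fx=4,fy=4)[:,:,::-1])
E
```

```text
t 5.55 at [619.1 -95.5 245.3] rpy [-1.7996e+02 -2.0000e-02 -1.6666e+02] F [ 0.7 -0.2 -0.5] w 13.8 q [-25.  18.  38.  87. -11.  79. 117.]
  to (607.5, -36, 232, 193.5) shift [-2.5 60.6 13.3] turn -0.003
sleeve z 164.92014799440855
3371 ((601.3876953125, -13.107860565185547), (31.863664627075195, 95.33892059326172), 14.386475563049316)
190 227 367 473
```

View pics/w4c.png

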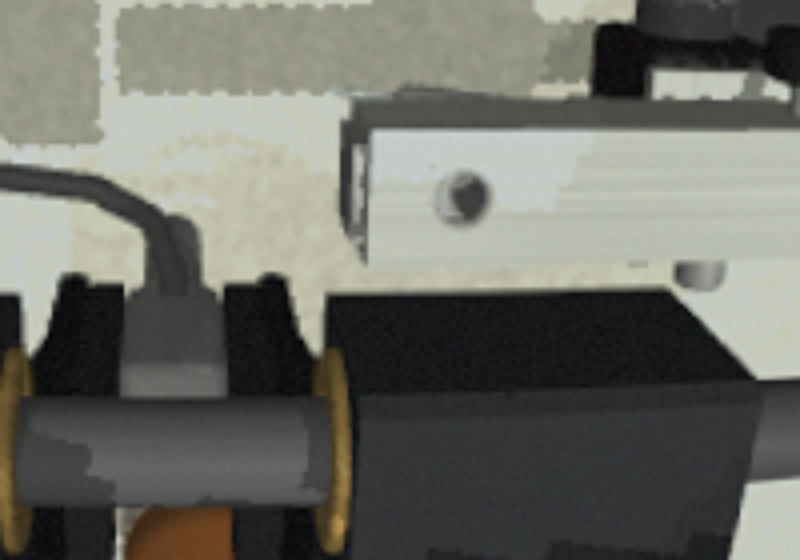

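Hole at crop (464,198), so full-frame (396,209.5), midway across the sleeve (edges at rows 130 and 262). The pin shank is at crop column 175, centred in the jaws.

```bash
python3 - <<'E'
from h import *
d=np.load('/tmp/wrist.npz')
h=wcast(d,395.6,209.3,165.);print('hole',h)
print('end',wcast(d,[372.,372.],[192.5,225.5],165.), wcast(d,[470.,470.],[192.,225.5],165.))
# shank tip: bottom end pixel; depth around
p=wpts(d);print([p[v,324].round(1).tolist() for v in range(212,236,2)])
tx=rot(manip.get_obs()['eef_rot'])[:,0]
t=h[:2]+1.3*tx[:2];rel((*t.round(1),228,193.5),(*t.round(1),216,193.5))
E
```

```text
hole [607.74534331 -35.62830898 165.        ]
end [[598.56056351 -59.11180224 165.        ]
 [626.02902766 -51.23681906 165.        ]] [[577.21143026  26.63224649 165.        ]
 [606.43722989  38.26397957 165.        ]]
[[674.3, -80.8, 1.1], [616.4, -95.1, 193.4], [615.8, -95.2, 199.8], [615.7, -95.3, 204.6], [616.6, -95.0, 206.2], [605.2, -97.9, 243.7], [606.7, -97.5, 242.7], [607.7, -97.2, 243.0], [609.0, -96.9, 242.7], [609.8, -96.8, 243.9], [611.3, -96.4, 243.0], [612.5, -96.1, 242.9]]
t 5.55 at [619.1 -95.5 245.3] rpy [-1.7996e+02 -2.0000e-02 -1.6666e+02] F [ 0.7 -0.2 -0.5] w 13.8 q [-25.  18.  38.  87. -11.  79. 117.]
  to (np.float64(606.5), np.float64(-35.9), 228, 193.5) shift [-1.5 60.9 17.3] turn -0.003
  to (np.float64(606.5), np.float64(-35.9), 216, 193.5) shift [-1.5 60.9 29.3] turn -0.003
```

>>> carry_out(steps="-0.5 25 0 0 0.9;-1.2 50 0 0 0.9;-1.2 60 4 0 0.9;-1.2 60.1 10 0 0.9;-1.2 60.1 15 0 0.9;-1.2 60.1 17 0 0.9;-1.2 60.1 17 0 0.9;-1.2 60.1 17 0 0.9")

```text
time: 6.22
ee_pos: [607.1, -35.8, 228.0]
eef_rot: [-180.0, -0.0, -166.6]
wrist_force: [0.2, -0.1, -2.2]
gripper_width: 0.156
```

```bash
python3 - <<'E'
from h import *
d=grab('wrist','w5.png')
cv2.imwrite('pics/w5c.png',cv2.resize(d['image'][170:250,270:390],None,fx=5,fy=5,interpolation=2)[:,:,::-1])
rel((606.4,-36.7,218,193.5))
E
```

```text
t 6.27 at [607.2 -35.5 228.2] rpy [-179.97   -0.   -166.56] F [ 0.6 -1.1 -1. ] w 13.5 q [-30.  16.  36.  91. -10.  76. 111.]
  to (606.4, -36.7, 218, 193.5) shift [ 1.1 -1.  10.2] turn -0.001
```

View pics/w5c.png

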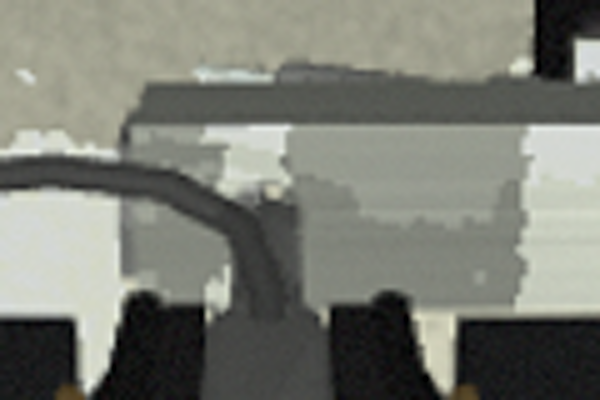

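```bash
python3 - <<'E'
from h import *
d=np.load('/tmp/wrist.npz');p=wpts(d);Z=p[...,2]
ax=np.array([-.231,.973])
for v in range(192,232,4):
    r=[u for u in range(275,345) if 162<Z[v,u]<168]
    if r:
        q=wcast(d,float(r[0]),float(v),165.);print(v,r[0],r[-1],q[:2].round(1),'along',(q[:2]@ax).round(1), 'end z left',Z[v,r[0]-1].round())
print('hole est along',np.array([607.7,-35.6])@ax,'tcp',np.array([607.2,-35.5])@ax)
for v in range(200,236,3): print(v,[int(x) for x in Z[v,312:336]])
for v in (212,216,220): print(v,[p[v,u].round(1).tolist() for u in (318,321,324,327)])
E
```

```text
196 296 344 [599.1 -58.5] along -195.3 end z left 154.0
200 295 344 [602.4 -58.5] along -196.1 end z left 161.0
204 306 344 [603.5 -49.7] along -187.8 end z left 223.0
208 315 344 [605.  -42.4] along -181.0 end z left 224.0
212 296 344 [611.5 -55.8] along -195.6 end z left 161.0
216 296 344 [614.7 -55.1] along -195.6 end z left 161.0
220 296 344 [617.8 -54.5] along -195.7 end z left 162.0
224 298 344 [620.7 -52.3] along -194.2 end z left 161.0
228 301 344 [623.4 -49.3] along -192.0 end z left 227.0
hole est along -175.0175 tcp -174.8047
200 [165, 165, 164, 165, 165, 165, 164, 164, 163, 164, 164, 164, 165, 165, 165, 164, 164, 164, 164, 165, 163, 166, 165, 164]
203 [164, 165, 166, 165, 165, 164, 165, 165, 165, 164, 164, 164, 165, 165, 165, 165, 165, 164, 164, 165, 165, 164, 164, 165]
206 [165, 164, 164, 164, 165, 163, 165, 164, 164, 165, 164, 165, 163, 163, 165, 164, 165, 390, 164, 164, 165, 164, 165, 165]
209 [225, 225, 224, 165, 165, 160, 161, 162, 160, 160, 140, 0, -1, -1, 0, 137, 165, 165, 164, 164, 165, 390, 165, 164]
212 [226, 225, 226, 225, 226, 226, 225, 224, 225, 157, 150, 149
[... 523 characters left out ...]
94, 191, 190, 164, 165, 166, 165, 164]
227 [165, 164, 165, 166, 196, 199, 202, 200, 227, 226, 225, 227, 225, 225, 225, 201, 200, 196, 196, 164, 164, 163, 165, 165]
230 [164, 165, 165, 164, 217, 219, 218, 219, 224, 226, 227, 225, 226, 225, 225, 217, 218, 218, 217, 166, 165, 164, 165, 164]
233 [222, 224, 224, 223, 225, 225, 223, 224, 224, 226, 227, 226, 225, 226, 226, 224, 226, 223, 224, 224, 225, 223, 1, 0]
212 [[588.6, -42.9, 225.5], [609.4, -36.7, 157.3], [611.7, -33.7, 148.2], [612.3, -31.0, 144.4]]
216 [[591.0, -42.3, 225.3], [590.6, -40.7, 225.1], [604.6, -35.5, 180.7], [604.5, -33.3, 179.3]]
220 [[592.8, -41.9, 226.7], [592.7, -40.2, 225.8], [604.1, -35.6, 190.9], [604.6, -33.4, 187.9]]
```

The shank covers the hole, with the hole rim just visible at crop (272,192). Depth puts the pin about 1.5 mm too far from the camera and 0.8 mm too far +x. I correct that and lower by feel.

>>> carry_out(steps="1.4 -0.8 0 0 0.9;1.4 -0.8 2 0 0.9;1.4 -0.8 4 0 0.9;1.4 -0.8 6 0 0.9;1.4 -0.8 8 0 0.9;1.4 -0.8 9.5 0 0.9;1.4 -0.8 10.5 0 0.9;1.4 -0.8 11 0 0.9;1.4 -0.8 11 0 0.9")

```text
time: 7.02
ee_pos: [605.9, -35.7, 217.0]
eef_rot: [-180.0, -0.0, -166.5]
wrist_force: [0.4, -1.1, -0.4]
gripper_width: 0.158
```

```bash
python3 - <<'E'
from h import *
rel((606,-36.7,215,193.5))
E
```

```text
t 7.02 at [605.9 -35.7 217. ] rpy [-1.7997e+02 -2.0000e-02 -1.6648e+02] F [ 0.4 -1.1 -0.4] w 13.7 q [-30.  16.  36.  92. -10.  75. 111.]
  to (606, -36.7, 215, 193.5) shift [ 0.2 -1.   2. ] turn 0.0
```

>>> carry_out(steps="0 0 0.5 0 0.9;0 0 1 0 0.9;0 0 1.5 0 0.9;0 0 2 0 0.9;0 0 2.5 0 0.9;0 0 2.5 0 0.9")

```text
time: 7.52
ee_pos: [606.2, -35.6, 215.1]
eef_rot: [-180.0, 0.0, -166.5]
wrist_force: [-2.0, -1.7, 3.9]
gripper_width: 0.152
```

Tip touched at TCP z 215.1, the expected boom-top height, so it is through the sleeve wall. Now I work it to +x with light pressure.

>>> carry_out(steps="0 0.5 0.3 0 0.9;0 1 0.5 0 0.9;0 1.5 0.5 0 0.9;0 2 0.5 0 0.9;0 2.5 0.5 0 0.9;0 3 0.5 0 0.9")

```text
time: 8.02
ee_pos: [605.6, -33.5, 214.7]
eef_rot: [-179.9, 0.0, -166.5]
wrist_force: [-0.5, -3.2, 0.4]
gripper_width: 0.154
```

>>> carry_out(steps="0 0.6 0.3 0 0.9;0 1.2 0.6 0 0.9;0 1.8 0.8 0 0.9;0 2.4 0.8 0 0.9;0 3 0.8 0 0.9;0 3 0.8 0 0.9")

```text
time: 8.52
ee_pos: [604.7, -30.7, 213.2]
eef_rot: [-179.9, -0.0, -166.5]
wrist_force: [1.5, -6.9, -0.3]
gripper_width: 0.163
```

>>> carry_out(steps="0 0 0.5 0 0.9;0 0 1 0 0.9;0 0 1.5 0 0.9;0 0 2 0 0.9;0 0 2.5 0 0.9;0 0 2.5 0 0.9")

```text
time: 9.02
ee_pos: [604.8, -30.8, 210.8]
eef_rot: [-179.9, 0.0, -166.5]
wrist_force: [0.7, -7.1, 0.6]
gripper_width: 0.16
```

>>> carry_out(steps="0 -0.4 0.5 0 0.9;0 -0.7 1.5 0 0.9;0 -0.7 3 0 0.9;0 -0.7 4.5 0 0.9;0 -0.7 6 0 0.9;0 -0.7 7.5 0 0.9;0 -0.7 7.5 0 0.9")

```text
time: 9.6
ee_pos: [604.8, -31.2, 202.9]
eef_rot: [-179.9, -0.0, -166.5]
wrist_force: [1.6, -5.8, -1.1]
gripper_width: 0.157
```

>>> carry_out(steps="0 -0.4 1 0 0.9;0 -0.7 2.5 0 0.9;0 -0.7 4 0 0.9;0 -0.7 5.5 0 0.9;0 -0.7 7 0 0.9;0 -0.7 8.5 0 0.9;0 -0.7 10 0 0.9;0 -0.7 10 0 0.9")

```text
time: 10.27
ee_pos: [604.9, -31.4, 192.9]
eef_rot: [-180.0, -0.0, -166.5]
wrist_force: [1.0, -5.5, -0.9]
gripper_width: 0.155
```

>>> carry_out(steps="0 -0.4 1 0 0.9;0 -0.7 2.5 0 0.9;0 -0.7 4 0 0.9;0 -0.7 5.5 0 0.9;0 -0.7 7 0 0.9;0 -0.7 8.5 0 0.9;0 -0.7 10 0 0.9;0 -0.7 10 0 0.9")

```text
time: 10.93
ee_pos: [605.0, -31.6, 182.9]
eef_rot: [-180.0, -0.0, -166.5]
wrist_force: [0.0, -4.4, -2.1]
gripper_width: 0.158
```

>>> carry_out(steps="0 -0.3 1 0 0.9;0 -0.5 2 0 0.9;0 -0.5 3 0 0.9;0 -0.5 4 0 0.9;0 -0.5 5 0 0.9;0 -0.5 6 0 0.9;0 -0.5 6.5 0 0.9;0 -0.5 7 0 0.9;0 -0.5 7 0 0.9")

```text
time: 11.68
ee_pos: [605.1, -31.7, 176.1]
eef_rot: [180.0, -0.0, -166.5]
wrist_force: [-0.6, -1.6, -1.1]
gripper_width: 0.155
```

>>> carry_out(steps="0 0 0.3 0 0.9;0 0 0.6 0 0.9;0 0 0.9 0 0.9;0 0 1.2 0 0.9;0 0 1.2 0 0.9")

```text
time: 12.1
ee_pos: [605.2, -31.8, 175.4]
eef_rot: [180.0, 0.0, -166.5]
wrist_force: [-2.2, -0.5, 3.7]
gripper_width: 0.158
```

The shoulder has contacted at z 175.4, exactly the predicted home height. Release and rise.

>>> carry_out(steps="0 0 -0.5 0 0.9;0 0 -0.5 0 0.6;0 0 -0.5 0 0.6;0 0 -0.5 0 0.6;0 0 -0.5 0 0.6;0 0 -10 0 0.6;0 0 -30 0 0.6;0 0 -60 0 0.6;0 0 -70 0 0.6;0 0 -70 0 0.6")

```text
time: 12.93
ee_pos: [606.8, -32.3, 248.9]
eef_rot: [-180.0, 0.3, -166.5]
wrist_force: [0.6, 0.5, -0.2]
gripper_width: 0.398
```

```bash
python3 - <<'E'
from h import *
d=grab('wrist','w6.png');p=wpts(d);X,Y,Z=[p[...,i] for i in range(3)]
m=(abs(X-607)<25)&(abs(Y+32)<25)&(Z>190)&(Z<204)
v,u=np.nonzero(m);print(m.sum(),np.median(Z[m]) if m.any() else 0)
if m.any(): print(cv2.minAreaRect(wcast(d,u,v,197.)[:,:2].astype(np.float32)))
cv2.imwrite('pics/w6c.png',cv2.resize(d['image'][150:270,230:430],None,fx=4,fy=4,interpolation=2)[:,:,::-1])
pin=np.array([606.4,-31.5]);a=np.array([-.233,.972])
rel((*(pin-33*a),245,103.5),(*(pin-33*a),140,103.5))
E
```

```text
447 196.74354527898987
((605.4644165039062, -31.736621856689453), (18.447887420654297, 13.26046085357666), 13.562860488891602)
t 12.98 at [606.1 -32.1 246.9] rpy [-179.98    0.18 -166.47] F [ 0.9  0.3 -1.5] w 35.1 q [-31.  15.  36.  90.  -9.  78. 110.]
  to (np.float64(614.0889999999999), np.float64(-63.576), 245, 103.5) shift [ -0.4 -32.4   2. ] turn 1.571
  to (np.float64(614.0889999999999), np.float64(-63.576), 140, 103.5) shift [-1.00e-01 -3.24e+01  1.07e+02] turn 1.571
```

View pics/w6c.png

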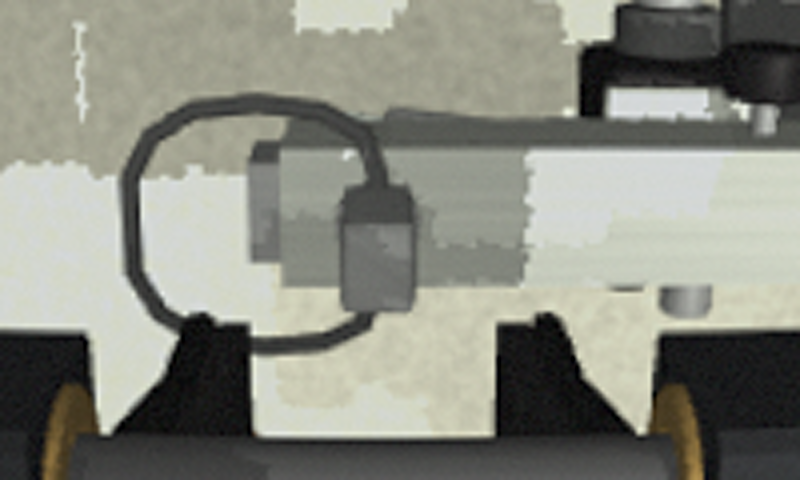

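Pin is home: head top at z 196.7, upright, with the boom end standing out at crop (262,200) left of the sleeve end. The ring is still level, with its far side at crop (130,200). Now I turn the tool for the straddle.

>>> carry_out(steps="0 -8 0 0.125 0.52;0 -16 0 0.25 0.52;0 -24 0 0.375 0.52;0 -32 0 0.5 0.52;0 -32.4 0 0.625 0.52;0 -32.4 0 0.75 0.52;0 -32.4 0 0.875 0.52;0 -32.4 0 1 0.52;0 -32.4 0 1.125 0.52;0 -32.4 0 1.25 0.52")

```text
time: 13.82
ee_pos: [612.3, -63.4, 244.1]
eef_rot: [-179.9, -0.0, 121.6]
wrist_force: [0.6, 0.9, 0.5]
gripper_width: 0.482
```

>>> carry_out(steps="0 0 0 0.12 0.52;0 0 0 0.24 0.52;0 0 0 0.321 0.52;0 0 0 0.321 0.52;0 0 0 0.321 0.52;0 0 0 0.321 0.52")

```text
time: 14.32
ee_pos: [612.5, -63.4, 244.6]
eef_rot: [-180.0, -0.0, 103.7]
wrist_force: [0.7, 0.2, -0.7]
gripper_width: 0.483
```

```bash
python3 - <<'E'
from h import *
pin=np.array([606.,-31.6]);a=np.array([-.233,.972])
rel(*[(*(pin-33*a).round(1),z,103.5) for z in (185,140)],(*(pin-3*a).round(1),140,103.5))
E
```

```text
t 14.32 at [612.5 -63.4 244.6] rpy [-179.95   -0.    103.69] F [ 0.7  0.2 -0.7] w 42.0 q [-39.  20.  52.  89. -16.  79.  29.]
  to (np.float64(613.7), np.float64(-63.7), 185, 103.5) shift [-0.6  1.1 59.6] turn 0.003
  to (np.float64(613.7), np.float64(-63.7), 140, 103.5) shift [ -0.6   1.2 104.6] turn 0.003
  to (np.float64(606.7), np.float64(-34.5), 140, 103.5) shift [ 29.5   1.3 104.6] turn 0.003
```

>>> carry_out(steps="-0.6 1 30 0 0.52;-0.6 1 60 0 0.52;-0.6 1 66 0 0.52;-0.6 1 72 0 0.52;-0.6 1 77 0 0.52;-0.6 1 82 0 0.52;-0.6 1 87 0 0.52;-0.6 1 87 0 0.52")

```text
time: 14.98
ee_pos: [614.0, -63.8, 158.0]
eef_rot: [180.0, 0.0, 103.5]
wrist_force: [0.6, 1.1, 0.5]
gripper_width: 0.48
```

>>> carry_out(steps="0 0 3 0 0.52;0 0 6 0 0.52;0 0 9 0 0.52;0 0 12 0 0.52;0 0 15 0 0.52;0 0 17.5 0 0.52;0 0 17.5 0 0.52")

```text
time: 15.57
ee_pos: [613.6, -63.8, 139.9]
eef_rot: [-179.9, -0.0, 103.5]
wrist_force: [-0.4, -0.3, 0.1]
gripper_width: 0.479
```

>>> carry_out(steps="3 0 0 0 0.52;6 0 0 0 0.52;9 0 0 0 0.52;12 0 0 0 0.52;15 0 0 0 0.52;17 0 0 0 0.52;18 0 0 0 0.52;18 0 0 0 0.52")

```text
time: 16.23
ee_pos: [609.7, -46.9, 140.7]
eef_rot: [180.0, 0.1, 103.5]
wrist_force: [0.2, -3.2, -1.2]
gripper_width: 0.479
```

>>> carry_out(steps="1 0 0 0 0.52;2 0 0 0 0.52;2.5 0 0 0 0.52;3 0 0 0 0.52;3 0 0 0 0.52")

```text
time: 16.65
ee_pos: [608.6, -44.9, 140.4]
eef_rot: [-179.9, 0.1, 103.4]
wrist_force: [0.0, -4.6, -1.0]
gripper_width: 0.477
```

>>> carry_out(steps="0.7 0 0 0 0.52;1.4 0 0 0 0.52;2 0 0 0 0.52;2 0 0 0 0.52")

```text
time: 16.98
ee_pos: [608.3, -41.7, 140.6]
eef_rot: [-180.0, -0.0, 103.5]
wrist_force: [-1.2, -3.6, 0.3]
gripper_width: 0.481
```

>>> carry_out(steps="0.5 0 0 0 0.52;1 0 0 0 0.52;1.5 0 0 0 0.52;1.5 0 0 0 0.52")

```text
time: 17.32
ee_pos: [608.2, -41.4, 140.8]
eef_rot: [180.0, 0.1, 103.5]
wrist_force: [0.8, -7.6, -0.2]
gripper_width: 0.478
```

>>> carry_out(steps="0.5 0 0 0 0.52;1 0 0 0 0.52;1.5 0 0 0 0.52;1.5 0 0 0 0.52")

```text
time: 17.65
ee_pos: [608.2, -41.3, 141.0]
eef_rot: [180.0, 0.2, 103.4]
wrist_force: [0.8, -10.3, -0.5]
gripper_width: 0.482
```

```bash
python3 - <<'E'
from h import *
d=grab('scene','s7.png')
a=cv2.resize(d['image'][160:260,270:400],None,fx=6,fy=6,interpolation=2)
cv2.imwrite('pics/s7c.png',a[:,:,::-1]);rel((606,-31.6,140))
E
```

```text
t 17.7 at [608.1 -41.3 141. ] rpy [179.97   0.19 103.39] F [  1.9 -10.9  -0.1] w 42.2 q [-40.  23.  50.  98. -19.  68.  29.]
  to (606, -31.6, 140) shift [9.9 0.2 1. ] turn 0
```

View pics/s7c.png

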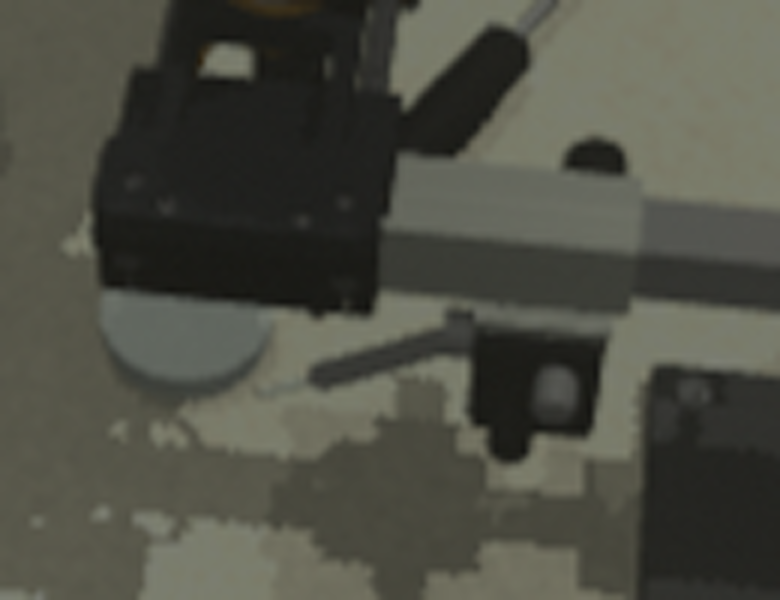

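The gripper hides the ring in this view; only the stand, dish and manipulator can be seen, all undisturbed. Position is stalled while force rises, which suggests the ring is at its stop. I back off and look.

>>> carry_out(steps="-4 0 0 0 0.52;-10 0 0 0 0.52;-20 0 0 0 0.52;-35 0 0 0 0.52;-60 0 0 0 0.52;-90 0 -20 0 0.52;-100 0 -50 0 0.52;-100 0 -90 0 0.52;-100 0 -110 0 0.52;-100 0 -110 0 0.52")

```text
time: 18.53
ee_pos: [633.3, -137.4, 255.9]
eef_rot: [179.6, 0.1, 103.5]
wrist_force: [-0.6, -0.9, -0.3]
gripper_width: 0.481
```

```bash
python3 - <<'E'
from h import *
d=grab('scene','s8.png');e=grab('wrist','w8.png')
a=cv2.resize(d['image'][165:235,285:385],None,fx=6,fy=6,interpolation=2)
b=cv2.resize(e['image'],(320,200))
o=np.zeros((600,600,3),np.uint8);o[:420]=a;o[420:,:288]=cv2.resize(e['image'],(288,180));cv2.imwrite('pics/s8c.png',o[:,:,::-1]);rel((606,-31.6,140))
p=pts(d);m=(abs(p[...,0]-606)<40)&(abs(p[...,1]+32)<70)&(p[...,2]>110)&(p[...,2]<132);
a=np.array([-.233,.972]);c=np.array([.972,.233])
for q in p[m]: r=q[:2]-[606,-31.6];print((r@a).round(1),(r@c).round(1),q[2].round(1),end=' | ')
E
```

```text
t 18.63 at [ 631.7 -136.   251.2] rpy [ 1.7991e+02 -1.0000e-02  1.0354e+02] F [ 0.2  0.2 -1.1] w 41.8 q [-30.  24.  52.  84. -19.  81.  36.]
  to (606, -31.6, 140) shift [107.5  -0.7 111.2] turn 0
4.5 7.4 124.5 | 6.2 5.8 122.8 | 4.7 8.1 122.5 | 6.7 10.3 125.4 | 5.2 12.8 125.3 | 6.8 11.0 123.4 | 5.7 17.7 128.4 | 7.4 16.6 127.4 | 7.7 19.1 127.7 | 4.7 25.3 131.9 | 6.3 23.6 130.1 | 52.0 22.3 130.1 | 53.8 22.9 131.2 | 57.4 22.6 131.4 | 61.0 22.5 131.9 | 62.8 21.6 131.0 | 64.6 22.1 132.0 | 54.0 21.9 127.0 | 55.8 24.3 130.3 | 57.6 23.0 129.0 | 59.4 23.0 129.3 | 61.2 23.3 130.0 | 63.0 22.3 129.0 | 64.8 23.6 131.0 | 54.2 25.3 128.4 | 56.0 24.3 127.4 | 57.8 26.0 129.9 | 59.6 24.6 128.4 | 61.4 23.6 127.5 | 63.2 24.6 129.1 | 65.0 22.2 126.3 | 54.3 25.4 125.7 | 56.2 24.5 124.8 | 58.0 25.7 126.6 | 59.8 24.7 125.7 | 61.6 24.8 126.1 | 63.4 27.0 129.2 | 65.2 24.5 126.3 | 52.7 23.6 120.0 | 54.5 24.9 122.0 | 56.3 25.0 122.4 | 58.1 27.3 125.8 | 59.9 28.1 127.1 | 61.8 26.3 125.0 | 63.6 27.7 127.2 | 52.9 23.5 116.9 | 54.7 27.8 122.8 | 56.5 27.5 122.7 | 58.3 27.5 123.1 | 60.2 25.8 121.2 | 62.0 26.3 122.1 | 63.8 26.9 123.1 | 53.0 23.4 113.9 | 54.9 25.0 116.2 | 56.7 24.6 116.0 | 58.5 26.3 118.5 | 60.3 27.3 120.1 | 62.2 26.4 119.2 | 64.0 27.1 120.4 | 53.2 24.6 112.4 | 55.1 25.6 114.0 | 56.9 26.6 115.6 | 58.7 27.6 117.2 | 60.5 26.1 115.6 | 62.4 26.8 116.8 | 64.2 27.6 118.2 | 55.2 25.5 110.9 | 57.1 27.2 113.3 | 58.9 26.9 113.3 | 60.7 27.2 114.0 | 62.6 26.3 113.2 | 64.4 27.5 115.1 | 62.7 28.0 112.4 | 64.6 26.7 111.0 |
```

View pics/s8c.png

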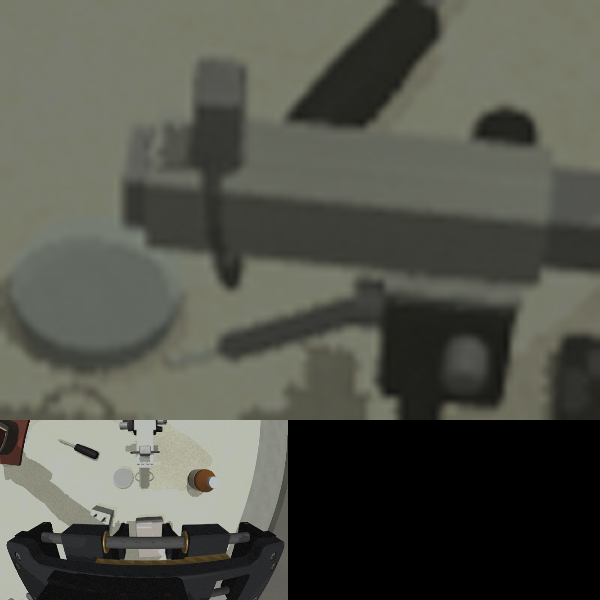

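The ring hangs at crop (225,240), slanting to the post side. Its far side is 5–7 mm past the pin axis at z about 122, matching the stop at -0.14 rad. Pin is upright and the gripper is clear.

```bash
python3 -c "
from plant import manip
print(manip.hand_in())"
```

```text
the job is handed in; nothing more can be done
None
```

I took the pin from the block, felt it through the sleeve wall onto the boom, worked pin and sleeve about 4 mm to +x until it dropped in, and lowered it home. Then I straddled the sleeve with the fingers, swung the ring down and snapped it over the pin's end. I handed in at about 18.6 s of the 70 s; no verdict was reported.

- **Pin home:** after release, the head top measured 196.7 mm (197 expected). The shoulder made contact at the predicted height, and the boom's end could be seen standing out of the sleeve.
- **Ring snapped:** its far side lies 5–7 mm past the pin axis at z about 122 mm, which is roughly -0.12 to -0.14 rad, at the stop. Before I backed off, position had stalled while force was still rising.
- **Forces:** the highest wrist force I read was about 11 N, while pushing the ring against its stop.
- **Robot and bystanders:** the gripper was clear and about 100 mm away at hand-in. The dish and driver looked unmoved in the last pictures, but I did not measure any bystander's shift.
- **Disagreement:** camera and arm positions differed by 1–2 mm, so I corrected using relative measurements just before the insertion.

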